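# Close up a tiffin carrier under its hinged keeper bar

## Task

Finish packing the tiffin carrier: stand the little red-capped sambal pot upright in its open top bowl, then take the lid off the sloping draining stand and set it fully home and level on the bowl, putting both down rather than dropping them. Then swing the hinged carrying bar over the lid and press its free end down until it snaps home under the spring catch. Leave the carrier standing where it is, and do not disturb the jar, scraper, basin or tawa.

Things in the scene. Friction and masses are not known exactly. Their poses are not given: they have to be found in the camera images.
- tiffin: Loose two-tier tiffin carrier, 1.6 kg: cream enamel bowls 136 mm across, the top one open, in a steel frame with two upright straps (16 mm wide, 4 thick, 150 high) centred 81 mm either side of the middle along its y axis: +y carries the keeper bar's hinge, -y the spring catch. Origin: centre of its underside, z up. Nothing stands along its x axis: fingers closing along x have most room.
- bowl_rim (a point): Centre of the top bowl's mouth at rim height, 116 mm above the counter. Mouth 130 mm across inside, wall 3 mm. The uprights rise 35 mm above the rim, their inner faces 79 mm from this centre. Axes as the carrier's.
- bowl_in (a point): Centre of the top bowl's inner floor, 64 mm above the counter, 52 mm below the rim; flat to 55 mm from the centre.
- keeper (a joint): Angle of the keeper bar (the carrying handle), rad: 0 = shut, level over the lid's knob; grows as it swings up and over the hinge side, 1.57 upright, at most 2.3. Stiff hinge: it stays where left, about 1 N at its end swings it. At 0.09 its nose meets the catch (sprung leaf outside the -y upright); about 9 N down on its end forces it past, and below 0.04 it snaps to 0 and is held.
- keeper_hinge (a point): Hinge axis of the keeper bar atop the +y upright, 151 mm above the counter, 81 mm from the carrier's centre. Axes as the carrier's (they do not turn with the bar); the hinge turns about x. Shut, the bar runs from here along the carrier's -y.
- keeper_end (a point): Where to push: on the bar's upper face (outer face when open), 145 mm from the hinge. Turns with the bar: +z out of that face, -y along the bar to its free end. Bar: steel strap 14 mm wide, 4 thick, 174 long; a black grip 22 mm wide, 12 high covers 46 to 116 mm from the hinge; bare from 116 to 165. The catch stands beyond 171 mm, up to 20 mm above the shut strap.
- lid: Loose round lid, about 160 g, cream, blue edge, black knob: flange 138 mm across, 3 thick; below it a locating disc 120 mm across, 8 deep, that drops into the bowl's mouth (5 mm play). Origin: centre of the disc's underside, z up through the knob; seated, the origin is 8 mm below the rim. It starts on the draining stand, z leaning 35 degrees from vertical towards the stand's -x.
- lid_knob (a point): Where to grip: on the lid's axis, 33 mm above its origin, 22 mm above the flange's top. The knob is a black cylinder 26 mm across, up to 27 mm above the flange. The shut bar passes 3 mm above it. Axes as the lid's.
- lid_stand: Fixed steel wire draining stand, 126 mm wide, 117 deep, 100 high: four wires slope up at 35 degrees from its low side (-x, with two upturned stops 20 mm long that hold the lid's edge) to its high side (+x). Origin: on the counter under its middle, z up.
- sambal_pot: Small closed steel pot with a red cap, 44 mm across, 38 high, about 100 g, on the counter. Origin: centre of its underside, z up.
- glass_jar: Bystander: glass jar, 72 mm across, 115 high with its cap, loose near the pot. Origin: centre of its underside.
- scraper: Bystander: steel griddle scraper with a wooden handle, 245 mm long, blade 100 wide, at most 16 high, lying loose. Origin: on its underside near the middle, x from handle to blade.
- basin: Bystander: blue enamel basin, 305 mm across, 82 high, loose. Origin: centre of its underside.
- tawa: Bystander: blackened flat tawa, 300 mm across, with a 170 mm strap handle along its -x, loose on the gas ring; its underside 80 mm above the counter, its edge 97, handle end about 115. Origin: centre of its underside.
Mind the look-alikes: they are no part of the job. Several things have the shape of the lid; the one meant has the colours described above.

How it is judged:
On the way, in this order (a step that is already met when the one before it is completed fails the run):
1. the sambal pot stands upright on the floor of the top bowl, let go (horizontal distance between sambal_pot and bowl_in below 0.045 m and z of sambal_pot in the frame of bowl_in between -0.005 and 0.005 m and angle between sambal_pot's own z axis and vertical below 0.12 rad and contact force between the fingers and sambal_pot below 0.1 N and linear speed of sambal_pot below 0.02 m/s), for 0.2 s.
2. the lid is seated level on the bowl, let go (horizontal distance between lid and bowl_rim below 0.007 m and z of lid in the frame of bowl_rim between -0.0105 and -0.0055 m and angle between the z axis of lid and the z axis of tiffin, either way round below 0.035 rad and contact force between the fingers and lid below 0.1 N and linear speed of lid below 0.02 m/s), for 0.2 s.
3. the keeper bar is snapped shut over the lid (value of joint keeper below 0.025 rad), for 0.2 s.
At the end, for the whole second after the job is handed in: Sambal pot upright (within 7 degrees) on the bowl's floor, within 45 mm of its centre; lid on the bowl with its flange on the rim (height within 2.5 mm, centre within 7 mm, level within 2 degrees of the carrier); keeper bar shut in its catch (below 0.025 rad); carrier upright, all at rest (horizontal distance between sambal_pot and bowl_in below 0.045 m and z of sambal_pot in the frame of bowl_in between -0.005 and 0.005 m and angle between sambal_pot's own z axis and vertical below 0.12 rad and horizontal distance between lid and bowl_rim below 0.007 m and z of lid in the frame of bowl_rim between -0.0105 and -0.0055 m and angle between the z axis of lid and the z axis of tiffin, either way round below 0.035 rad and value of joint keeper below 0.025 rad and angle between tiffin's own z axis and vertical below 0.05 rad and linear speed of each of tiffin, lid, sambal_pot below 0.02 m/s); the robot touches nothing.
It fails at once if the sambal pot is let go over the bowl more than 20 mm above its floor (dropped in) (horizontal distance between sambal_pot and bowl_in below 0.06 m and z of sambal_pot in the frame of bowl_in above 0.02 m and contact force between the fingers and sambal_pot below 0.05 N).
It fails at once if the lid is let go over the bowl more than 20 mm above its seat (dropped on) (horizontal distance between lid and bowl_rim below 0.06 m and z of lid in the frame of bowl_rim above 0.012 m and contact force between the fingers and lid below 0.05 N).
It fails at once if the carrier is shoved more than 50 mm or tipped more than 15 degrees (distance of tiffin from where it was at the start of the episode above 0.05 m or angle between tiffin's own z axis and vertical above 0.26 rad).
It fails at once if the jar, scraper, basin or tawa is moved more than 30 mm (distance of any of glass_jar, scraper, basin, tawa from where it was at the start of the episode above 0.03 m).
It also fails if it takes over 72 s, if anything falls off the work surface, if the arm or the gripper's body presses on something with over 40 N, if the wrist force passes 120 N, or if a joint passes its speed limit or range.

## Robot

A 6-joint arm with a two-finger parallel gripper is mounted at the origin on the work surface. World frame = base frame: x ahead of the robot, y to its left, z up, the work surface at z = 0. Lengths are in m, angles in rad, forces in N, time in s.
With the tool pointing down it reaches from about 0.4 to 0.825 m from the base axis. Payload 7 kg.
Tool frame: the origin (TCP) lies at the centre of the arm's flange, where the gripper is bolted on; the fingertips stand 178 mm ahead of it and the grasp point (between the pads) lies 159 mm ahead of it (arm.grip_depth is the distance from the TCP to the grasp point, in m); z points along the fingers, y is the line along which they close (so a half turn about z gives the same grasp; the last joint's range is limited). The gripper opens to 88 mm and grips with 3 to 60 N. Pads are 19 mm wide; open, the fingers measure 130 mm over their backs; the gripper's body (78 mm by 193 mm) begins 47 mm behind the grasp point.
Start: joints at [-0.848, 0.359, 0.012, 0, -1.224, -0.288], TCP at [0.284, -0.612, 0.405] pointing down, gripper open.
Joint ranges: [-3.07, 3.07], [-1.43, 2.12], [-1.02, 1.25], [-3.03, 1.67], [-3.05, -0], [-3.03, 3.03]. Speed limits (rad/s): [2.39, 2.39, 3.01, 3.14, 3.14, 3.14].

## Interface

Orientations are given as a rotation vector (axis times angle).
In Python, from workcell import arm, camera, camera_model, close_job gives the robot as it stands.
- The arm moves only by the tool arm_command, never from a script. Its argument "commands" is a list of rows, each an object with "hand": the opening, from 0 (shut) to 1 (fully open); "slide": the shift along the tool's x, y, z as a fraction of full scale, a list of three; "twist": the turn about the tool's z as a fraction of full scale. In form: [{"hand": hand, "slide": [x, y, z], "twist": twist}, ...]. A call has 1 to 8 rows; each row is the pose to reach, as a shift and turn from the pose commanded when the call began, along the tool's axes at that moment; what a row does not reach only later rows make up. Full scale, the value 1, is 150 mm for a shift and pi/2 rad for a turn. A row lasts 1/12 s, in which the tool goes at most 41.7 mm and 7.16 degrees, less where a joint would pass 70% of its speed; a pose out of reach is approached as far as the arm can. A call with a number of a shift or a turn outside -1 to 1 is refused whole. A call with a gripper value outside its range is refused whole. The fingers move at their own pace and stop on an object; the grip force is fixed at half the most. Time passes only in rows, so rows that repeat a pose let the fingers close. It gives the time, the measured TCP pose, the force, the opening and the grip force at its end, in the units of the state.
- arm.sense(): the state, without advancing time (a new reading comes with each control period).
- camera(name): name is "scene" or "top" or "wrist"; returns (picture, depth): 400x640x3 uint8, red, green, blue; 400x640 float32, m along the optical axis (not along the pixel's ray), 0 where there is no reading.
- camera_model(name): a dict with "K" (3x3 intrinsics, pixels), "view" (4x4, takes a point from world to camera coordinates); the wrist camera has in their place "hand_eye" (4x4, takes a point from camera to tool coordinates, whose origin is the TCP and whose axes are the flange's). Camera axes: x right, y up, looking along -z (the intrinsics and any distortion apply to the point x, -y, -z); pixel columns grow to the right and rows downward; lengths in m; the calibration is good to about 2 mm. The wrist camera is an equidistant fisheye: a pixel r from the principal point sees the ray r / f radians off the axis. A picture is of the moment at which its call begins: read the wrist's pose just before it. camera_model takes no time and is no camera call.
- close_job(): hands the job in; it is judged then, once.
The state is a dict: "clock": time; "q": joint angles; "joint_velocities": joint speeds; "effort": joint torques, N m; "tcp_pos": TCP position; "tcp_rot": TCP orientation; "wrist_force": force on the tool from outside, world axes, zero at the start; "ft_torque": the same for the moment, N m; "grip_width": opening from 0.0 (shut) to 1.0 (fully open); "grip_force": force on a finger pad.
Only numpy, scipy, OpenCV 4.12 (cv2) and the standard library are available. Lean on these libraries where they do the work, as an engineer would, in place of code of your own. Each camera call takes 0.05 s, during which the arm holds its last target. There are 200 camera calls.

## Working session

There is one attempt and no reset: what is moved stays moved. The work goes in short steps, Python scripts to look and compute and a tool call to move; the robot and the scene stay as the last step left them, time stands still between calls to the robot, and variables do not carry over. Pictures are saved under pics/ and viewed, at most 11 in all, crops included, and the job is handed in when it is done.

Besides the shell and the picture viewer there is one more tool, called after "Call:" as name([rows], argument=value, ...), one row to a line, values as JSON. arm_command: Moves the arm, as the interface text tells. Its arguments: {"type":"object","properties":{"commands":{"type":"array"}},"required":["commands"]}

```bash
mkdir -p pics; ls; python3 - <<'E'
from workcell import arm,camera,camera_model
import numpy as np,cv2
for n in ("scene","top"):
    p,d=camera(n); np.savez(f"{n}.npz",p=p,d=d); cv2.imwrite(f"pics/{n}0.png",p[:,:,::-1]); m=camera_model(n); print(n,m)
print(camera_model("wrist")); print(arm.sense())
E
```

```text
pics
scene {'K': array([[477.65133937,   0.        , 319.20901735],
       [  0.        , 477.65133937, 200.61479708],
       [  0.        ,   0.        ,   1.        ]]), 'view': array([[-2.44147531e-01,  9.69737977e-01, -4.88951440e-04,
         1.40911661e-01],
       [-7.37368498e-01, -1.85317160e-01,  6.49573128e-01,
         3.39812579e-01],
       [ 6.29825120e-01,  1.58952213e-01,  7.60298962e-01,
        -2.01629593e+00],
       [ 0.00000000e+00,  0.00000000e+00,  0.00000000e+00,
         1.00000000e+00]])}
top {'K': array([[429.36819285,   0.        , 315.22288507],
       [  0.        , 429.36819285, 192.94399443],
       [  0.        ,   0.        ,   1.        ]]), 'view': array([[-2.35347215e-02, -9.99722906e-01,  4.77775743e-04,
         1.43896651e-02],
       [ 9.87684887e-01, -2.31773848e-02,  1.54730000e-01,
        -5.55616005e-01],
       [-1.54676052e-01,  4.11341933e-03,  9.87956679e-01,
        -1.65885597e+00],
       [ 0.00000000e+00,  0.00000000e+00,  0.00000000e+00,
         1.00000000e+00]])}
{'K': array([[309.70691629,   0.        , 317.06247117],
      
[... 438 characters left out ...]
00000e+00]])}
{'clock': 0.1, 'q': array([-8.47922792e-01,  3.59343717e-01,  1.11575971e-02, -3.25924137e-04,
       -1.22408095e+00, -2.88111847e-01]), 'joint_velocities': array([ 0.0008988 , -0.00127207,  0.00278324,  0.00058459,  0.00140835,
       -0.00024462]), 'effort': array([-2.49794302e-04, -5.84162557e+01,  2.93753314e+01,  7.01566994e+00,
        1.01582502e-02, -8.87229277e-06]), 'tcp_pos': array([ 0.28424741, -0.61205169,  0.40379773]), 'tcp_rot': array([ 6.77290094e-01, -3.06726058e+00, -2.25409437e-03]), 'wrist_force': array([ 0.07987288,  0.68525413, -0.34105015]), 'ft_torque': array([ 0.05997218, -0.01038283, -0.00714775]), 'grip_force': 0.0, 'grip_width': 1.0007893798138179}
```

View pics/top0.png

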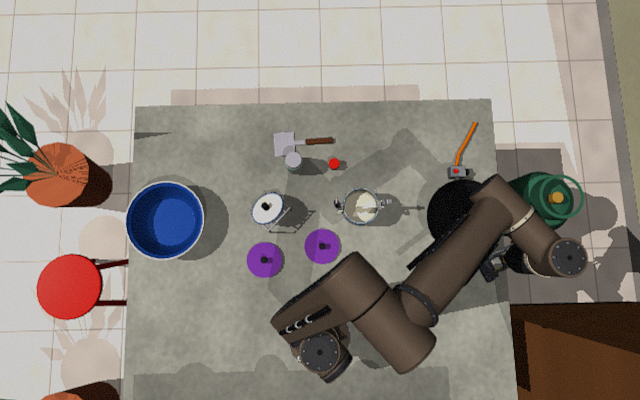

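View pics/scene0.png

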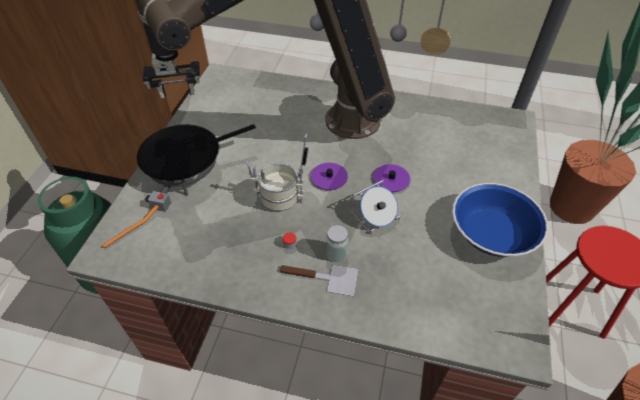

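```bash
cat > h.py <<'E'
import numpy as np,cv2
from workcell import arm,camera,camera_model
def cloud(n,d):
    m=camera_model(n);K=m["K"];v,u=np.mgrid[:400,:640]
    x=(u-K[0,2])/K[0,0]*d;y=-(v-K[1,2])/K[1,1]*d
    P=np.stack([x,y,-d],-1); T=np.linalg.inv(m["view"])
    W=P@T[:3,:3].T+T[:3,3]; W[d==0]=np.nan; return W
def circ(xy):
    A=np.c_[2*xy,np.ones(len(xy))];s=np.linalg.lstsq(A,(xy**2).sum(1),rcond=None)[0]
    return s[:2],np.sqrt(s[2]+s[:2]@s[:2])
E
python3 - <<'E'
from h import *
np.set_printoptions(precision=4,suppress=True)
crops={"top":(240,140,190,110),"scene":(220,110,190,140)}
out=[]
for n in ("top","scene"):
    z=np.load(n+".npz");p,d=z["p"],z["d"];W=cloud(n,d);hsv=cv2.cvtColor(p,cv2.COLOR_RGB2HSV).astype(int)
    H,S,V=hsv[...,0],hsv[...,1],hsv[...,2]
    X,Y,Z=W[...,0],W[...,1],W[...,2]
    roi=(X>0.3)&(X<0.85)&(Y>-.35)&(Y<.4)
    tab=roi&(abs(Z)<.015); print(n,"table z",np.nanmedian(Z[tab]))
    red=roi&((H<8)|(H>172))&(S>150)&(Z>.02)&(Z<.06)&(X>.5)&(Y>-.1)
    print("pot",red.sum(),W[red].mean(0),"top",W[red&(Z>.033)].mean(0))
    x,y,w,h=crops[n]
    c=cv2.resize(p[y:y+h,x:x+w],(w*4,h*4),interpolation=cv2.INTER_CUBIC);out.append(c)
    cv2.imwrite(f"pics/{n}c.png",c[:,:,::-1])
    # tiffin points
    bx=(abs(X-.52)<.12)&(Y>-.22)&(Y<.02)
    rim=bx&(abs(Z-.115)<.006)
    print("rim n",rim.sum(),W[rim].mean(0))
    hi=bx&(Z>.14);hp=W[hi];print("hi",hi.sum());print(hp[np.argsort(hp[:,2])][::max(1,len(hp)//40)])
    # lid
    l=(X>.4)&(X<.65)&(Y>.03)&(Y<.22)&(Z>.03)&(S<60)&(V>150)
    q=W[l];print("lid",len(q),q.mean(0))
    c0=q.mean(0);
    for _ in range(5):
        u,s,vt=np.linalg.svd(q-q.mean(0),full_matrices=False);nn=vt[2]*np.sign(vt[2,2]);r=(q-q.mean(0))@nn;q=q[abs(r)<max(.003,2*r.std())]
    print("n",nn,q.mean(0),len(q),np.degrees(np.arccos(nn[2])))
    k=(X>.4)&(X<.65)&(Y>.03)&(Y<.22)&(Z>.05)&(V<70)&(S<140); kp=W[k]; kp=kp[((kp-q.mean(0))@nn)>.008]
    print("knob",len(kp),kp.mean(0),np.max((kp-q.mean(0))@nn))
E
```

```text
top table z -0.00033814141092503025
pot 94 [ 0.6767 -0.0766  0.0368] top [ 0.6774 -0.0763  0.0381]
rim n 110 [ 0.4967 -0.1504  0.1147]
hi 56
[[ 0.4771 -0.0883  0.1489]
 [ 0.4799 -0.0843  0.157 ]
 [ 0.4981 -0.0921  0.1585]
 [ 0.4795 -0.0915  0.1589]
 [ 0.4793 -0.0951  0.1599]
 [ 0.4795 -0.0877  0.16  ]
 [ 0.498  -0.0883  0.1601]
 [ 0.4827 -0.0876  0.1642]
 [ 0.4921 -0.0872  0.1769]
 [ 0.4881 -0.0869  0.1796]
 [ 0.4832 -0.0862  0.1897]
 [ 0.4821 -0.082   0.1991]
 [ 0.4783 -0.071   0.2029]
 [ 0.4779 -0.0744  0.2058]
 [ 0.481  -0.0779  0.2087]
 [ 0.49   -0.081   0.2218]
 [ 0.4934 -0.081   0.223 ]
 [ 0.4858 -0.0806  0.2261]
 [ 0.4822 -0.0805  0.2266]
 [ 0.4782 -0.0731  0.2318]
 [ 0.4814 -0.0766  0.2334]
 [ 0.4769 -0.069   0.2427]
 [ 0.4857 -0.0617  0.2574]
 [ 0.496  -0.0654  0.2575]
 [ 0.4785 -0.0683  0.2583]
 [ 0.4889 -0.0651  0.2587]
 [ 0.4923 -0.0618  0.2595]
 [ 0.4816 -0.0717  0.26  ]
 [ 0.4781 -0.0716  0.2602]
 [ 0.4782 -0.0647  0.2609]
 [ 0.4814 -0.0751  0.261 ]
 [ 0.4816 -0.0648  0.2615]
 [ 0.4884 -0.0615  0.2629]
 [ 0.4812 -0.0681  0.2642]
 [ 0.4846 -0.0682  0.2647]
 [ 0.495  -0.0
[... 1409 characters left out ...]
.2324]
 [ 0.4929 -0.0783  0.2354]
 [ 0.4934 -0.078   0.2404]
 [ 0.4981 -0.07    0.2422]
 [ 0.4955 -0.0673  0.2449]
 [ 0.4932 -0.0612  0.2486]
 [ 0.4934 -0.0611  0.2532]
 [ 0.4956 -0.0703  0.2575]
 [ 0.4882 -0.0723  0.259 ]
 [ 0.4902 -0.0684  0.2617]
 [ 0.4843 -0.0601  0.2626]
 [ 0.4783 -0.0683  0.2639]
 [ 0.4879 -0.0623  0.2653]
 [ 0.4907 -0.0681  0.2665]
 [ 0.4918 -0.0709  0.2756]
 [ 0.4915 -0.0706  0.2881]
 [ 0.4946 -0.0695  0.2996]
 [ 0.491  -0.0671  0.3053]
 [ 0.4937 -0.0692  0.3196]
 [ 0.4965 -0.0652  0.3229]
 [ 0.4899 -0.0669  0.325 ]]
lid 873 [0.499  0.1743 0.0742]
n [0.3958 0.4114 0.821 ] [0.5001 0.1768 0.0724] 738 34.81228719313083
knob 15 [0.5108 0.1892 0.0843] 0.028446413795853824
```

View pics/topc.png

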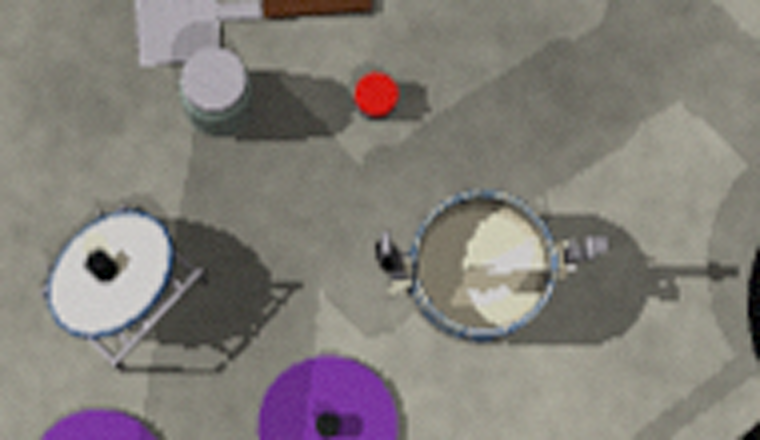

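View pics/scenec.png

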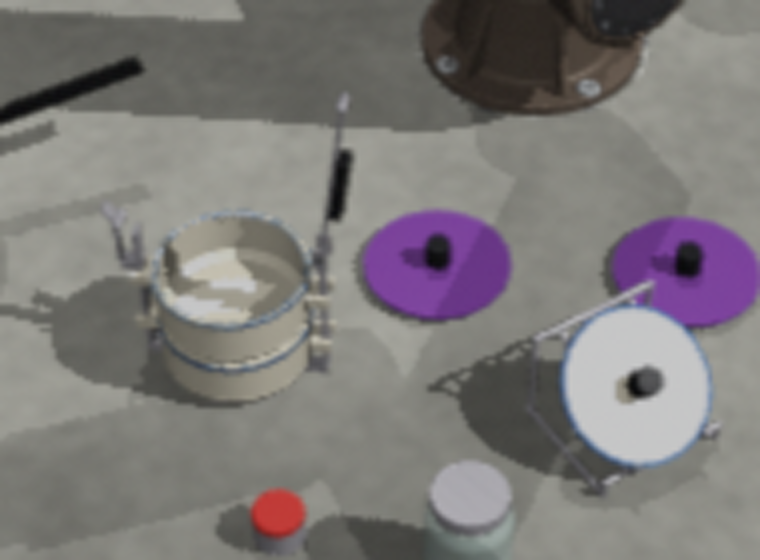

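```bash
cat >> h.py <<'E'
def rays(n,uv):
    m=camera_model(n);K=m["K"];T=np.linalg.inv(m["view"]);uv=np.asarray(uv,float)
    r=np.c_[(uv[:,0]-K[0,2])/K[0,0],-(uv[:,1]-K[1,2])/K[1,1],-np.ones(len(uv))]@T[:3,:3].T
    return T[:3,3],r
def onplane(n,uv,p0,nn):
    o,r=rays(n,uv);return o+r*(((np.asarray(p0)-o)@nn)/(r@nn))[:,None]
E
python3 - <<'E'
from h import *
np.set_printoptions(precision=4,suppress=True)
def trim(q):
    for _ in range(8):
        c,r=circ(q);e=abs(np.hypot(*(q-c).T)-r);q=q[e<max(.004,np.percentile(e,85))]
    return c,r,len(q)
for n in ("top","scene"):
    z=np.load(n+".npz");p,d=z["p"],z["d"];W=cloud(n,d);hsv=cv2.cvtColor(p,cv2.COLOR_RGB2HSV).astype(int)
    H,S,V=hsv[...,0],hsv[...,1],hsv[...,2];X,Y,Z=np.moveaxis(W,-1,0)
    blue=(H>95)&(H<128)&(S>50)&(V>60)
    b=blue&(abs(X-.5)<.1)&(abs(Y+.155)<.1)&(Z>.100)&(Z<.125)
    v,u=np.nonzero(b);q=onplane(n,np.c_[u,v],[0,0,.116],np.array([0,0,1.]))[:,:2];print(n,"rim",len(q),trim(q))
    nn=np.array([.3966,.4113,.8207]);p0=np.array([.4996,.177,.0734])
    b=blue&(abs(X-.5)<.12)&(abs(Y-.177)<.12)&(Z>.01)&(abs((W-p0)@nn)<.012)
    v,u=np.nonzero(b);w=onplane(n,np.c_[u,v],p0,nn)
    e1=np.cross([0,0,1],nn);e1/=np.linalg.norm(e1);e2=np.cross(nn,e1)
    c,r,k=trim(np.c_[(w-p0)@e1,(w-p0)@e2]);C=p0+c[0]*e1+c[1]*e2;print("lid flange top",C,r,k,"knobpt",C+.022*nn,"knobtop",C+.027*nn)
    # uprights / catch
    o=(abs(X-.5)<.05)&(Z>.122)&(Z<.2)&(((Y<-.21)&(Y>-.29))|((Y>-.1)&(Y<-.05)))
    for a in (W[o&(Y<-.2)],W[o&(Y>-.1)]):print(len(a),a.mean(0),a.min(0),a.max(0))
    hb=W[(abs(X-.49)<.04)&(Z>.17)&(Y>-.12)&(Y<-.03)];print("bar",np.polyfit(hb[:,2],hb[:,1],1),np.polyfit(hb[:,2],hb[:,0],1),hb.mean(0))
    j=W[(abs(X-.69)<.06)&(abs(Y-.06)<.06)&(Z>.1)];print("jar",j.mean(0),len(j))
    t=(Z>.05)&(X>.3)&(X<.8)&(Y<-.27)&(Y>-.6);print("tawa-ish xmax",np.nanmax(X[t]))
E
```

```text
top rim 25 (array([ 0.4935, -0.1678]), np.float64(0.06643129426554172), 25)
lid flange top [0.4987 0.1902 0.0673] 0.06841248150020049 70 knobpt [0.5074 0.1992 0.0853] knobtop [0.5094 0.2013 0.0894]
34 [ 0.5012 -0.2628  0.1593] [ 0.4931 -0.2786  0.1238] [ 0.5124 -0.2482  0.1761]
12 [ 0.485  -0.0881  0.1677] [ 0.4771 -0.0951  0.1489] [ 0.4981 -0.082   0.1991]
bar [ 0.1148 -0.101 ] [0.0336 0.4769] [ 0.4858 -0.0708  0.2636]
jar [0.6782 0.0833 0.1144] 211
tawa-ish xmax 0.6540802779749916
scene rim 1 (array([ 0.1264, -0.0258]), np.float64(0.3789996036744375), 1)
lid flange top [0.4975 0.1892 0.0683] 0.0684069241299987 82 knobpt [0.5062 0.1982 0.0864] knobtop [0.5082 0.2003 0.0905]
62 [ 0.5003 -0.2612  0.1496] [ 0.4887 -0.2762  0.122 ] [ 0.5141 -0.2467  0.173 ]
50 [ 0.4907 -0.0866  0.1591] [ 0.4747 -0.0955  0.1277] [ 0.4995 -0.0688  0.1996]
bar [ 0.0953 -0.0946] [-0.036   0.5005] [ 0.4916 -0.0709  0.2484]
jar [0.6804 0.0845 0.1133] 305
tawa-ish xmax 0.6576799444053808
```

Call:
arm_command([
  {"hand": 0.7, "slide": [-0.24, 0.13, 0], "twist": 0},
  {"hand": 0.7, "slide": [-0.48, 0.26, 0], "twist": 0},
  {"hand": 0.7, "slide": [-0.72, 0.4, 0], "twist": 0},
  {"hand": 0.7, "slide": [-0.97, 0.53, 0], "twist": 0},
  {"hand": 0.7, "slide": [-0.97, 0.53, 0], "twist": 0},
])

```text
clock: 0.52
tcp_pos: [0.3859, -0.4744, 0.4047]
tcp_rot: [-0.684, 3.065, 0.001]
wrist_force: [-1.4, -0.3, -0.4]
grip_width: 0.721
grip_force: 0.0
```

Call:
arm_command([
  {"hand": 0.7, "slide": [-0.24, 0.13, 0], "twist": 0},
  {"hand": 0.7, "slide": [-0.48, 0.26, 0], "twist": 0},
  {"hand": 0.7, "slide": [-0.72, 0.4, 0], "twist": 0},
  {"hand": 0.7, "slide": [-0.97, 0.53, 0], "twist": 0},
  {"hand": 0.7, "slide": [-0.97, 0.53, 0], "twist": 0},
])

```text
clock: 0.93
tcp_pos: [0.4845, -0.341, 0.4044]
tcp_rot: [-0.684, 3.065, 0.001]
wrist_force: [0.2, -0.5, 0.2]
grip_width: 0.702
grip_force: 0.0
```

Call:
arm_command([
  {"hand": 0.7, "slide": [-0.24, 0.13, 0], "twist": 0},
  {"hand": 0.7, "slide": [-0.48, 0.26, 0], "twist": 0},
  {"hand": 0.7, "slide": [-0.72, 0.4, 0], "twist": 0},
  {"hand": 0.7, "slide": [-0.97, 0.53, 0], "twist": 0},
  {"hand": 0.7, "slide": [-0.97, 0.53, 0], "twist": 0},
])

```text
clock: 1.35
tcp_pos: [0.5831, -0.2074, 0.4039]
tcp_rot: [-0.684, 3.066, 0.001]
wrist_force: [0.1, -0.6, 0.7]
grip_width: 0.697
grip_force: 0.0
```

Call:
arm_command([
  {"hand": 0.7, "slide": [-0.24, 0.13, 0], "twist": -0.07},
  {"hand": 0.7, "slide": [-0.48, 0.26, 0], "twist": -0.14},
  {"hand": 0.7, "slide": [-0.72, 0.4, 0], "twist": -0.21},
  {"hand": 0.7, "slide": [-0.97, 0.53, 0], "twist": -0.28},
  {"hand": 0.7, "slide": [-0.97, 0.53, 0], "twist": -0.36},
  {"hand": 0.7, "slide": [-0.97, 0.53, 0], "twist": -0.43},
  {"hand": 0.7, "slide": [-0.97, 0.53, 0], "twist": -0.5},
  {"hand": 0.7, "slide": [-0.97, 0.53, 0], "twist": -0.58},
])

```text
clock: 2.02
tcp_pos: [0.6784, -0.0782, 0.4038]
tcp_rot: [1.964, -2.451, -0.001]
wrist_force: [-0.7, -0.2, -0.2]
grip_width: 0.696
grip_force: 0.0
```

Call:
arm_command([
  {"hand": 0.7, "slide": [0, 0, 0], "twist": -0.07},
  {"hand": 0.7, "slide": [0, 0, 0], "twist": -0.14},
  {"hand": 0.7, "slide": [0, 0, 0], "twist": -0.19},
  {"hand": 0.7, "slide": [0, 0, 0], "twist": -0.19},
])

```text
clock: 2.35
tcp_pos: [0.6782, -0.0787, 0.4041]
tcp_rot: [2.304, -2.135, -0.001]
wrist_force: [0.2, 0.2, 0.1]
grip_width: 0.703
grip_force: 0.0
```

```bash
cat >> h.py <<'E'
from scipy.spatial.transform import Rotation as Rn
def go(x,y,zg,az=None):
    "slide units (and twist) to bring grasp point to world x,y,zg, tool-y azimuth az deg"
    s=arm.sense();R=Rn.from_rotvec(s["tcp_rot"]).as_matrix()
    dl=R.T@(np.array([x,y,zg+.159])-s["tcp_pos"])/.15
    a=np.degrees(np.arctan2(R[1,1],R[0,1]));t=0 if az is None else -((az-a+90)%180-90)/90
    print("clk %.2f grasp %s az %.1f tilt %.2f F %s grip %.3f %.1f -> slide %s twist %.3f"%(s["clock"],np.round(s["tcp_pos"]+R[:,2]*.159,4),a,np.degrees(np.arccos(-R[2,2])),np.round(s["wrist_force"],1),s["grip_width"],s["grip_force"],np.round(dl,3),t))
E
python3 - <<'E'
from h import *
go(.6785,-.0765,.025,184.6)
E
```

```text
clk 2.35 grasp [ 0.678  -0.0787  0.2451] az -175.6 tilt 0.05 F [0.2 0.2 0.1] grip 0.703 0.0 -> slide [-0.014 -0.005  1.468] twist -0.002
```

Call:
arm_command([
  {"hand": 0.7, "slide": [-0.014, -0.005, 0.25], "twist": 0},
  {"hand": 0.7, "slide": [-0.014, -0.005, 0.5], "twist": 0},
  {"hand": 0.7, "slide": [-0.014, -0.005, 0.75], "twist": 0},
  {"hand": 0.7, "slide": [-0.014, -0.005, 0.9], "twist": 0},
  {"hand": 0.7, "slide": [-0.014, -0.005, 1.0], "twist": 0},
])

```text
clock: 2.77
tcp_pos: [0.6775, -0.0767, 0.2507]
tcp_rot: [2.294, -2.141, -0.006]
wrist_force: [-0.8, 0.3, -0.2]
grip_width: 0.701
grip_force: 0.0
```

Call:
arm_command([
  {"hand": 0.7, "slide": [0, 0, 0.15], "twist": 0},
  {"hand": 0.7, "slide": [0, 0, 0.3], "twist": 0},
  {"hand": 0.7, "slide": [0, 0, 0.4], "twist": 0},
  {"hand": 0.7, "slide": [0, 0, 0.47], "twist": 0},
  {"hand": 0.35, "slide": [0, 0, 0.47], "twist": 0},
  {"hand": 0.35, "slide": [0, 0, 0.47], "twist": 0},
  {"hand": 0.35, "slide": [0, 0, 0.47], "twist": 0},
  {"hand": 0.35, "slide": [0, 0, 0.47], "twist": 0},
])

```text
clock: 3.43
tcp_pos: [0.6792, -0.0764, 0.1855]
tcp_rot: [-2.299, 2.139, -0.002]
wrist_force: [0.5, -0.2, -1.8]
grip_width: 0.492
grip_force: 30.0
```

Call:
arm_command([
  {"hand": 0.3, "slide": [0, 0, 0], "twist": 0},
  {"hand": 0.3, "slide": [0, 0, -0.1], "twist": 0},
  {"hand": 0.3, "slide": [0, 0, -0.3], "twist": 0},
  {"hand": 0.3, "slide": [0, 0, -0.55], "twist": 0},
  {"hand": 0.3, "slide": [0, 0, -0.8], "twist": 0},
  {"hand": 0.3, "slide": [0, 0, -1.0], "twist": 0},
  {"hand": 0.3, "slide": [0, 0, -1.0], "twist": 0},
])

```text
clock: 4.02
tcp_pos: [0.6805, -0.0766, 0.3432]
tcp_rot: [-2.296, 2.132, -0.015]
wrist_force: [1.4, 0.8, -0.0]
grip_width: 0.497
grip_force: 30.0
```

```bash
python3 - <<'E'
from h import *
go(.4945,-.168,.245,184.6)
E
```

```text
clk 4.02 grasp [ 0.6825 -0.0766  0.1842] az -175.8 tilt 0.73 F [ 1.4  0.8 -0. ] grip 0.497 30.0 -> slide [ 0.516  1.276 -0.421] twist -0.004
```

Call:
arm_command([
  {"hand": 0.3, "slide": [0.2, 0, -0.1], "twist": 0},
  {"hand": 0.3, "slide": [0.4, 0.1, -0.1], "twist": 0},
  {"hand": 0.3, "slide": [0.516, 0.3, -0.1], "twist": 0},
  {"hand": 0.3, "slide": [0.516, 0.5, -0.1], "twist": 0},
  {"hand": 0.3, "slide": [0.516, 0.75, -0.1], "twist": 0},
  {"hand": 0.3, "slide": [0.516, 0.95, -0.1], "twist": 0},
  {"hand": 0.3, "slide": [0.516, 1.0, -0.1], "twist": 0},
  {"hand": 0.3, "slide": [0.516, 1.0, -0.1], "twist": 0},
])

```text
clock: 4.68
tcp_pos: [0.5326, -0.1649, 0.3503]
tcp_rot: [-2.299, 2.139, -0.001]
wrist_force: [-0.2, -0.3, -0.3]
grip_width: 0.497
grip_force: 30.0
```

Call:
arm_command([
  {"hand": 0.3, "slide": [0, 0.15, 0], "twist": 0},
  {"hand": 0.3, "slide": [0, 0.27, 0], "twist": 0},
  {"hand": 0.3, "slide": [0, 0.27, 0], "twist": 0},
  {"hand": 0.3, "slide": [0, 0.27, 0], "twist": 0},
])

```text
clock: 5.02
tcp_pos: [0.4948, -0.1675, 0.3498]
tcp_rot: [-2.3, 2.138, -0.002]
wrist_force: [1.0, 0.5, -1.9]
grip_width: 0.497
grip_force: 30.0
```

```bash
python3 - <<'E'
from h import *
go(.4945,-.168,.0905,184.6)
s=arm.sense();p,d=camera("wrist");np.savez("w1.npz",p=p,d=d,pos=s["tcp_pos"],rot=s["tcp_rot"]);cv2.imwrite("pics/w1.png",p[:,:,::-1])
E
```

```text
clk 5.02 grasp [ 0.495  -0.1675  0.1908] az -175.8 tilt 0.10 F [ 1.   0.5 -1.9] grip 0.497 30.0 -> slide [0.003 0.003 0.669] twist -0.005
```

View pics/w1.png

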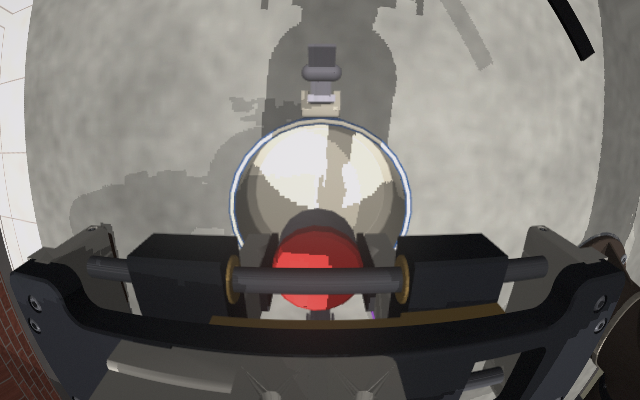

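```bash
cat >> h.py <<'E'
def wrays(pos,rot,uv):
    m=camera_model("wrist");K=m["K"];E=m["hand_eye"];uv=np.asarray(uv,float)
    a=(uv[:,0]-K[0,2]);b=(uv[:,1]-K[1,2]);r=np.hypot(a,b)+1e-9;th=r/K[0,0]
    c=np.c_[a/r*np.sin(th),-b/r*np.sin(th),-np.cos(th)]
    R=Rn.from_rotvec(rot).as_matrix()
    return pos+R@E[:3,3],c@E[:3,:3].T@R.T
def wplane(pos,rot,uv,z):
    o,r=wrays(pos,rot,uv);return o+r*((z-o[2])/r[:,2])[:,None]
E
python3 - <<'E'
from h import *
f=np.load("w1.npz");p=f["p"];hsv=cv2.cvtColor(p,cv2.COLOR_RGB2HSV).astype(int)
m=(hsv[...,0]>95)&(hsv[...,0]<130)&(hsv[...,1]>40)&(hsv[...,2]>90)
m[:110]=0;m[235:]=0;m[:,:220]=0;m[:,420:]=0
v,u=np.nonzero(m);q=wplane(f["pos"],f["rot"],np.c_[u,v],.115)[:,:2]
for _ in range(8):
    c,r=circ(q);e=abs(np.hypot(*(q-c).T)-r);q=q[e<max(.002,np.percentile(e,90))]
print(c,r,len(q),e.std())
# catch / upright axis: gray things near col 322
print(wplane(f["pos"],f["rot"],[[322,62],[322,98],[302,102],[340,102]],.150))
E
```

```text
[ 0.49350831 -0.17358955] 0.06490123099075484 574 0.0005452334002449113
[[ 0.5002424  -0.27137997  0.15      ]
 [ 0.49866822 -0.25026786  0.15      ]
 [ 0.50993975 -0.24713486  0.15      ]
 [ 0.48818727 -0.24880075  0.15      ]]
```

Call:
arm_command([
  {"hand": 0.3, "slide": [0, 0, 0.2], "twist": 0},
  {"hand": 0.3, "slide": [0, 0, 0.4], "twist": 0},
  {"hand": 0.3, "slide": [0, 0, 0.55], "twist": 0},
  {"hand": 0.3, "slide": [0, 0, 0.62], "twist": 0},
  {"hand": 0.3, "slide": [0, 0, 0.65], "twist": 0},
  {"hand": 0.3, "slide": [0, 0, 0.665], "twist": 0},
  {"hand": 0.3, "slide": [0, 0, 0.665], "twist": 0},
])

```text
clock: 5.65
tcp_pos: [0.4955, -0.1674, 0.2497]
tcp_rot: [2.301, -2.138, 0.0]
wrist_force: [0.7, -0.8, -1.9]
grip_width: 0.496
grip_force: 30.0
```

```bash
python3 - <<'E'
from h import *
go(.4945,-.168,.0905,184.6)
E
```

```text
clk 5.65 grasp [ 0.4954 -0.1675  0.0907] az -175.8 tilt 0.02 F [ 0.7 -0.8 -1.9] grip 0.496 30.0 -> slide [0.003 0.007 0.002] twist -0.004
```

Call:
arm_command([
  {"hand": 0.3, "slide": [0, 0, 0.008], "twist": 0},
  {"hand": 0.3, "slide": [0, 0, 0.008], "twist": 0},
  {"hand": 0.6, "slide": [0, 0, 0.008], "twist": 0},
  {"hand": 0.6, "slide": [0, 0, 0.008], "twist": 0},
  {"hand": 0.6, "slide": [0, 0, 0.008], "twist": 0},
  {"hand": 0.6, "slide": [0, 0, 0.008], "twist": 0},
  {"hand": 0.6, "slide": [0, 0, -0.05], "twist": 0},
  {"hand": 0.6, "slide": [0, 0, -0.15], "twist": 0},
])

```text
clock: 6.32
tcp_pos: [0.4939, -0.1675, 0.2712]
tcp_rot: [2.299, -2.138, -0.004]
wrist_force: [-0.7, 0.1, 0.3]
grip_width: 0.6
grip_force: 0.0
```

Call:
arm_command([
  {"hand": 0.6, "slide": [0, 0, -0.25], "twist": 0},
  {"hand": 0.6, "slide": [0, 0, -0.5], "twist": 0},
  {"hand": 0.6, "slide": [0, 0, -0.75], "twist": 0},
  {"hand": 0.6, "slide": [0, 0, -1.0], "twist": 0},
  {"hand": 0.6, "slide": [0, 0, -1.0], "twist": 0},
])

```text
clock: 6.73
tcp_pos: [0.4957, -0.1681, 0.4309]
tcp_rot: [-2.297, 2.133, -0.017]
wrist_force: [1.4, -0.3, 0.2]
grip_width: 0.6
grip_force: 0.0
```

```bash
python3 - <<'E'
from h import *
np.set_printoptions(precision=4,suppress=True)
go(.5065,.1985,.3,136)
f={};s=arm.sense();p,d=camera("wrist");np.savez("w2.npz",p=p,d=d,pos=s["tcp_pos"],rot=s["tcp_rot"]);cv2.imwrite("pics/w2.png",p[:,:,::-1])
hsv=cv2.cvtColor(p,cv2.COLOR_RGB2HSV).astype(int)
m=(hsv[...,0]>95)&(hsv[...,0]<130)&(hsv[...,1]>40)&(hsv[...,2]>80)
red=((hsv[...,0]<6)|(hsv[...,0]>174))&(hsv[...,1]>150)&(hsv[...,2]>80);red[:,:230]=0;red[:,420:]=0;v,u=np.nonzero(red)
print("red",len(u),wplane(s["tcp_pos"],s["tcp_rot"],[[u.mean(),v.mean()]],.102))
v,u=np.nonzero(m);q=wplane(s["tcp_pos"],s["tcp_rot"],np.c_[u,v],.1155)[:,:2]
r0=np.hypot(*(q-[.494,-.17]).T);q=q[abs(r0-.067)<.008]
for _ in range(8):
    c,r=circ(q);e=abs(np.hypot(*(q-c).T)-r);q=q[e<max(.002,np.percentile(e,92))]
print("rim",c,r,len(q),q.min(0),q.max(0))
E
```

```text
clk 6.73 grasp [ 0.4977 -0.1685  0.2719] az -175.8 tilt 0.73 F [ 1.4 -0.3  0.2] grip 0.600 0.0 -> slide [-2.431 -0.255 -0.192] twist 0.536
red 1188 [[ 0.4976 -0.1675  0.102 ]]
rim [ 0.4948 -0.1716] 0.06657969695768304 505 [ 0.4272 -0.2385] [ 0.5622 -0.1045]
```

View pics/w2.png

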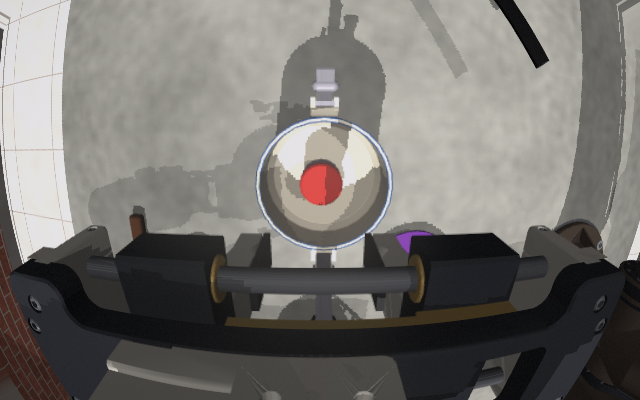

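Call:
arm_command([
  {"hand": 0.6, "slide": [0, 0, 0], "twist": 0},
  {"hand": 0.6, "slide": [0, 0, 0], "twist": 0},
  {"hand": 0.6, "slide": [0, 0, 0], "twist": 0},
])

```text
clock: 7.03
tcp_pos: [0.4941, -0.1675, 0.4209]
tcp_rot: [2.3, -2.138, -0.003]
wrist_force: [0.0, -0.0, 0.1]
grip_width: 0.601
grip_force: 0.0
```

```bash
python3 - <<'E'
from h import *
np.set_printoptions(precision=4,suppress=True)
go(.645,.03,.272)
s=arm.sense();p,d=camera("wrist")
hsv=cv2.cvtColor(p,cv2.COLOR_RGB2HSV).astype(int)
m=(hsv[...,0]>95)&(hsv[...,0]<130)&(hsv[...,1]>40)&(hsv[...,2]>80)
red=((hsv[...,0]<6)|(hsv[...,0]>174))&(hsv[...,1]>150)&(hsv[...,2]>80);red[:,:230]=0;red[:,420:]=0;v,u=np.nonzero(red)
print("red",len(u),wplane(s["tcp_pos"],s["tcp_rot"],[[u.mean(),v.mean()]],.102))
v,u=np.nonzero(m);q=wplane(s["tcp_pos"],s["tcp_rot"],np.c_[u,v],.1155)[:,:2]
r0=np.hypot(*(q-[.494,-.17]).T);q=q[abs(r0-.067)<.008]
for _ in range(8):
    c,r=circ(q);e=abs(np.hypot(*(q-c).T)-r);q=q[e<max(.002,np.percentile(e,92))]
print("rim",c,r,len(q),q.min(0),q.max(0))
E
```

```text
clk 7.03 grasp [ 0.4937 -0.1675  0.2619] az -175.8 tilt 0.12 F [ 0.  -0.   0.1] grip 0.601 0.0 -> slide [-1.24  -1.099 -0.069] twist 0.000
red 1299 [[ 0.4973 -0.168   0.102 ]]
rim [ 0.4938 -0.1721] 0.06620502618035318 586 [ 0.4258 -0.2387] [ 0.5619 -0.1047]
```

Call:
arm_command([
  {"hand": 0.6, "slide": [0, -0.25, 0], "twist": 0},
  {"hand": 0.6, "slide": [0, -0.5, 0], "twist": 0},
  {"hand": 0.6, "slide": [0, -0.75, 0], "twist": 0},
  {"hand": 0.6, "slide": [-0.12, -0.95, 0], "twist": 0},
  {"hand": 0.6, "slide": [-0.36, -1.0, 0], "twist": 0},
  {"hand": 0.6, "slide": [-0.6, -1.0, 0], "twist": 0},
  {"hand": 0.6, "slide": [-0.85, -1.0, 0], "twist": 0},
  {"hand": 0.6, "slide": [-1.0, -1.0, 0], "twist": 0},
])

```text
clock: 7.75
tcp_pos: [0.6332, -0.0042, 0.4201]
tcp_rot: [2.3, -2.137, -0.003]
wrist_force: [-0.2, -0.7, 0.1]
grip_width: 0.602
grip_force: 0.0
```

Call:
arm_command([
  {"hand": 0.6, "slide": [-0.25, 0, 0], "twist": 0.07},
  {"hand": 0.6, "slide": [-0.5, 0, 0], "twist": 0.14},
  {"hand": 0.6, "slide": [-0.75, 0.05, 0], "twist": 0.21},
  {"hand": 0.6, "slide": [-1.0, 0.2, 0], "twist": 0.28},
  {"hand": 0.6, "slide": [-1.0, 0.45, 0], "twist": 0.35},
  {"hand": 0.6, "slide": [-1.0, 0.7, 0], "twist": 0.42},
  {"hand": 0.6, "slide": [-1.0, 0.7, 0], "twist": 0.49},
  {"hand": 0.6, "slide": [-1.0, 0.7, 0], "twist": 0.535},
])

```text
clock: 8.42
tcp_pos: [0.5156, 0.1351, 0.4217]
tcp_rot: [1.222, -2.893, 0.0]
wrist_force: [0.1, 0.7, 0.2]
grip_width: 0.603
grip_force: 0.0
```

Call:
arm_command([
  {"hand": 0.6, "slide": [0, 0, 0], "twist": 0},
  {"hand": 0.6, "slide": [0, 0, 0], "twist": 0},
])

```text
clock: 8.58
tcp_pos: [0.5175, 0.1351, 0.4214]
tcp_rot: [1.232, -2.889, 0.0]
wrist_force: [0.4, -0.3, -0.4]
grip_width: 0.598
grip_force: 0.0
```

```bash
python3 - <<'E'
from h import *
go(.5068,.1987,.18,136)
E
```

```text
clk 8.58 grasp [0.5174 0.135  0.2624] az 136.2 tilt 0.06 F [ 0.4 -0.3 -0.4] grip 0.598 0.0 -> slide [-0.257  0.345  0.549] twist 0.002
```

Call:
arm_command([
  {"hand": 0.6, "slide": [-0.1, 0.15, 0.1], "twist": 0},
  {"hand": 0.6, "slide": [-0.2, 0.3, 0.3], "twist": 0},
  {"hand": 0.6, "slide": [-0.265, 0.345, 0.5], "twist": 0},
  {"hand": 0.6, "slide": [-0.265, 0.345, 0.7], "twist": 0},
  {"hand": 0.6, "slide": [-0.265, 0.345, 0.85], "twist": 0},
  {"hand": 0.6, "slide": [-0.265, 0.345, 0.95], "twist": 0},
  {"hand": 0.6, "slide": [-0.265, 0.345, 0.95], "twist": 0},
  {"hand": 0.6, "slide": [-0.265, 0.345, 0.95], "twist": 0},
])

```text
clock: 9.25
tcp_pos: [0.5082, 0.1994, 0.2784]
tcp_rot: [1.229, -2.888, 0.002]
wrist_force: [-0.4, 0.5, 0.6]
grip_width: 0.6
grip_force: 0.0
```

```bash
python3 - <<'E'
from h import *
np.set_printoptions(precision=4,suppress=True)
go(.5076,.1997,.0885,136)
s=arm.sense();p,d=camera("wrist");cv2.imwrite("pics/w3.png",p[:,:,::-1])
E
```

```text
clk 9.25 grasp [0.5078 0.199  0.1194] az 136.1 tilt 0.17 F [-0.4  0.5  0.6] grip 0.600 0.0 -> slide [0.    0.004 0.206] twist 0.001
```

View pics/w3.png

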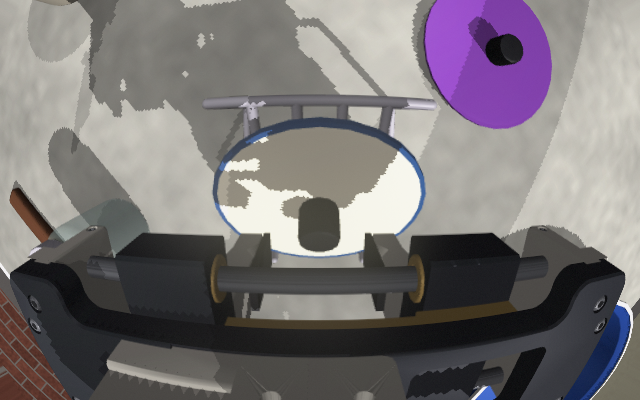

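Call:
arm_command([
  {"hand": 0.6, "slide": [0, 0.004, 0.1], "twist": 0},
  {"hand": 0.6, "slide": [0, 0.004, 0.17], "twist": 0},
  {"hand": 0.6, "slide": [0, 0.004, 0.206], "twist": 0},
  {"hand": 0.6, "slide": [0, 0.004, 0.206], "twist": 0},
  {"hand": 0.15, "slide": [0, 0.004, 0.206], "twist": 0},
  {"hand": 0.15, "slide": [0, 0.004, 0.206], "twist": 0},
  {"hand": 0.15, "slide": [0, 0.004, 0.206], "twist": 0},
  {"hand": 0.15, "slide": [0, 0.004, 0.206], "twist": 0},
])

```text
clock: 9.97
tcp_pos: [0.5076, 0.2, 0.2491]
tcp_rot: [-1.228, 2.891, 0.0]
wrist_force: [-0.4, 0.4, -0.3]
grip_width: 0.359
grip_force: 0.0
```

Call:
arm_command([
  {"hand": 0.15, "slide": [0, 0, 0], "twist": 0},
  {"hand": 0.15, "slide": [0, 0, -0.1], "twist": 0},
  {"hand": 0.15, "slide": [0, 0, -0.25], "twist": 0},
  {"hand": 0.15, "slide": [0, 0, -0.45], "twist": 0},
  {"hand": 0.15, "slide": [0, 0, -0.7], "twist": 0},
  {"hand": 0.15, "slide": [0, 0, -0.9], "twist": 0},
  {"hand": 0.15, "slide": [0, 0, -1.0], "twist": 0},
  {"hand": 0.15, "slide": [0, 0, -1.0], "twist": 0},
])

```text
clock: 10.63
tcp_pos: [0.508, 0.2002, 0.4029]
tcp_rot: [-1.226, 2.885, 0.002]
wrist_force: [1.1, 0.0, -2.0]
grip_width: 0.282
grip_force: 30.0
```

```bash
python3 - <<'E'
from h import *
np.set_printoptions(precision=4,suppress=True)
go(.68,.0,.25,136)
s=arm.sense();p,d=camera("wrist");cv2.imwrite("pics/w4.png",p[:,:,::-1])
p,d=camera("scene");W=cloud("scene",d);g=s["tcp_pos"]-[0,0,.159]
hsv=cv2.cvtColor(p,cv2.COLOR_RGB2HSV);w=(hsv[...,1]<70)&(hsv[...,2]>140)&(np.linalg.norm(W-g,axis=-1)<.09)
q=W[w]
for _ in range(5):
    nn=np.linalg.svd(q-q.mean(0),full_matrices=False)[2][2];nn*=np.sign(nn[2]);r=(q-q.mean(0))@nn;q=q[abs(r)<max(.003,2*r.std())]
print(len(q),nn,q.mean(0),"grasp above plane",(g-q.mean(0))@nn)
E
```

```text
clk 10.63 grasp [0.509  0.2009 0.2439] az 136.1 tilt 0.41 F [ 1.1  0.  -2. ] grip 0.282 30.0 -> slide [ 0.165 -1.752 -0.039] twist 0.001
528 [0.4019 0.4145 0.8165] [0.5196 0.2028 0.2019] grasp above plane 0.02858661959262992
```

Call:
arm_command([
  {"hand": 0.15, "slide": [-0.15, -0.08, 0], "twist": 0},
  {"hand": 0.15, "slide": [-0.35, -0.17, 0], "twist": 0},
  {"hand": 0.15, "slide": [-0.55, -0.27, 0], "twist": 0},
  {"hand": 0.15, "slide": [-0.75, -0.37, 0.05], "twist": 0},
  {"hand": 0.15, "slide": [-0.95, -0.46, 0.15], "twist": 0},
  {"hand": 0.15, "slide": [-1.0, -0.5, 0.3], "twist": 0},
  {"hand": 0.15, "slide": [-1.0, -0.5, 0.5], "twist": 0},
  {"hand": 0.15, "slide": [-1.0, -0.5, 0.5], "twist": 0},
])

```text
clock: 11.4
tcp_pos: [0.6639, 0.2548, 0.3135]
tcp_rot: [1.22, -2.88, 0.001]
wrist_force: [-1.8, -1.1, -3.9]
grip_width: 0.286
grip_force: 30.0
```

```bash
python3 - <<'E'
from h import *
go(.69,.27,.035,136)
E
```

```text
clk 11.40 grasp [0.6619 0.2538 0.1545] az 135.9 tilt 0.81 F [-1.8 -1.1 -3.9] grip 0.286 30.0 -> slide [-0.204 -0.058  0.794] twist -0.001
```

Call:
arm_command([
  {"hand": 0.15, "slide": [-0.1, -0.05, 0.1], "twist": 0},
  {"hand": 0.15, "slide": [-0.2, -0.06, 0.25], "twist": 0},
  {"hand": 0.15, "slide": [-0.2, -0.06, 0.4], "twist": 0},
  {"hand": 0.15, "slide": [-0.2, -0.06, 0.5], "twist": 0},
  {"hand": 0.15, "slide": [-0.2, -0.06, 0.55], "twist": 0},
  {"hand": 0.15, "slide": [-0.2, -0.06, 0.55], "twist": 0},
])

```text
clock: 11.9
tcp_pos: [0.6919, 0.2707, 0.2389]
tcp_rot: [1.226, -2.888, 0.001]
wrist_force: [-0.1, 0.1, -1.2]
grip_width: 0.288
grip_force: 30.0
```

```bash
python3 - <<'E'
from h import *
go(.69,.27,.035,136)
E
```

```text
clk 11.90 grasp [0.6913 0.2704 0.0799] az 136.0 tilt 0.25 F [-0.1  0.1 -1.2] grip 0.288 30.0 -> slide [0.011 0.006 0.299] twist 0.000
```

Call:
arm_command([
  {"hand": 0.15, "slide": [0, 0, 0.05], "twist": 0},
  {"hand": 0.15, "slide": [0, 0, 0.1], "twist": 0},
  {"hand": 0.15, "slide": [0, 0, 0.13], "twist": 0},
  {"hand": 0.15, "slide": [0, 0, 0.16], "twist": 0},
  {"hand": 0.15, "slide": [0, 0, 0.19], "twist": 0},
  {"hand": 0.15, "slide": [0, 0, 0.21], "twist": 0},
])

```text
clock: 12.4
tcp_pos: [0.693, 0.2703, 0.2121]
tcp_rot: [-1.228, 2.89, -0.001]
wrist_force: [-2.9, -4.0, 8.0]
grip_width: 0.289
grip_force: 30.0
```

Call:
arm_command([
  {"hand": 0.15, "slide": [0, 0, 0.02], "twist": 0},
  {"hand": 0.15, "slide": [0, 0, 0.04], "twist": 0},
  {"hand": 0.15, "slide": [0, 0, 0.06], "twist": 0},
  {"hand": 0.15, "slide": [0, 0, 0.075], "twist": 0},
  {"hand": 0.15, "slide": [0, 0, 0.085], "twist": 0},
  {"hand": 0.15, "slide": [0, 0, 0.085], "twist": 0},
])

```text
clock: 12.9
tcp_pos: [0.6929, 0.2708, 0.1977]
tcp_rot: [-1.228, 2.891, -0.0]
wrist_force: [-2.8, -2.1, 4.4]
grip_width: 0.289
grip_force: 30.0
```

```bash
cat > lid.py <<'E'
from h import *
np.set_printoptions(precision=4,suppress=True)
def lidplane(n="scene",save=None):
    s=arm.sense();p,d=camera(n);W=cloud(n,d);g=s["tcp_pos"]-[0,0,.159]
    if save: cv2.imwrite(save,p[:,:,::-1])
    hsv=cv2.cvtColor(p,cv2.COLOR_RGB2HSV);w=(hsv[...,1]<70)&(hsv[...,2]>140)&(np.linalg.norm(W-g,axis=-1)<.085)
    q=W[w]
    for _ in range(5):
        nn=np.linalg.svd(q-q.mean(0),full_matrices=False)[2][2];nn*=np.sign(nn[2]);r=(q-q.mean(0))@nn;q=q[abs(r)<max(.003,2*r.std())]
    print(len(q),nn,q.mean(0),"grasp above plane",(g-q.mean(0))@nn,"tilt",np.degrees(np.arccos(nn[2])))
E
python3 - <<'E'
from lid import *
go(.69,.27,.035,136)
lidplane()
E
```

```text
clk 12.90 grasp [0.6931 0.2708 0.0387] az 136.0 tilt 0.05 F [-2.8 -2.1  4.4] grip 0.289 30.0 -> slide [0.017 0.01  0.025] twist 0.000
482 [0.0737 0.082  0.9939] [0.7117 0.2858 0.0129] grasp above plane 0.023052643200081224 tilt 6.332045461496526
```

Call:
arm_command([
  {"hand": 0.15, "slide": [0, 0, 0.012], "twist": 0},
  {"hand": 0.15, "slide": [0, 0, 0.024], "twist": 0},
  {"hand": 0.15, "slide": [0, 0, 0.024], "twist": 0},
  {"hand": 0.45, "slide": [0, 0, 0.024], "twist": 0},
  {"hand": 0.45, "slide": [0, 0, 0.018], "twist": 0},
  {"hand": 0.45, "slide": [0, 0, 0.018], "twist": 0},
  {"hand": 0.45, "slide": [0, 0, 0.018], "twist": 0},
])

```text
clock: 13.53
tcp_pos: [0.6929, 0.2714, 0.1939]
tcp_rot: [-1.228, 2.891, 0.0]
wrist_force: [0.1, -0.8, -0.7]
grip_width: 0.442
grip_force: 0.0
```

```bash
python3 - <<'E'
from lid import *
go(.69,.27,.036,136)
lidplane();lidplane("top")
E
```

```text
clk 13.53 grasp [0.6929 0.2714 0.0349] az 136.0 tilt 0.01 F [ 0.1 -0.8 -0.7] grip 0.442 0.0 -> slide [ 0.02   0.007 -0.008] twist 0.000
465 [0.0163 0.02   0.9997] [0.7117 0.2864 0.011 ] grasp above plane 0.023213862096344053 tilt 1.480091734189279
173 [ 0.0052 -0.0004  1.    ] [0.6718 0.2433 0.0117] grasp above plane 0.02326237822459057 tilt 0.3001981206461559
```

Call:
arm_command([
  {"hand": 0.15, "slide": [0, 0, -0.01], "twist": 0},
  {"hand": 0.15, "slide": [0, 0, -0.01], "twist": 0},
  {"hand": 0.15, "slide": [0, 0, -0.01], "twist": 0},
  {"hand": 0.15, "slide": [0, 0, -0.01], "twist": 0},
  {"hand": 0.15, "slide": [0, 0, -0.1], "twist": 0},
  {"hand": 0.15, "slide": [0, 0, -0.3], "twist": 0},
  {"hand": 0.15, "slide": [0, 0, -0.55], "twist": 0},
  {"hand": 0.15, "slide": [0, 0, -0.8], "twist": 0},
])

```text
clock: 14.3
tcp_pos: [0.6925, 0.2708, 0.3152]
tcp_rot: [1.227, -2.89, 0.001]
wrist_force: [1.6, 1.2, -0.5]
grip_width: 0.284
grip_force: 30.0
```

Call:
arm_command([
  {"hand": 0.15, "slide": [0, 0, -0.2], "twist": -0.07},
  {"hand": 0.15, "slide": [0, 0, -0.4], "twist": -0.14},
  {"hand": 0.15, "slide": [0, 0, -0.55], "twist": -0.21},
  {"hand": 0.15, "slide": [0, 0, -0.6], "twist": -0.28},
  {"hand": 0.15, "slide": [0, 0, -0.6], "twist": -0.35},
  {"hand": 0.15, "slide": [0, 0, -0.6], "twist": -0.42},
  {"hand": 0.15, "slide": [0, 0, -0.6], "twist": -0.49},
  {"hand": 0.15, "slide": [0, 0, -0.6], "twist": -0.54},
])

```text
clock: 14.97
tcp_pos: [0.6925, 0.2709, 0.405]
tcp_rot: [-2.315, 2.123, 0.0]
wrist_force: [-0.3, -0.2, -1.0]
grip_width: 0.289
grip_force: 30.0
```

```bash
python3 - <<'E'
from lid import *
go(.66,-.17,.245,184.6)
lidplane();lidplane("top")
E
```

```text
clk 14.97 grasp [0.6925 0.2709 0.246 ] az -175.0 tilt 0.01 F [-0.3 -0.2 -1. ] grip 0.289 30.0 -> slide [2.909 0.47  0.006] twist 0.004
540 [-0.0013 -0.0047  1.    ] [0.7143 0.2461 0.2205] grasp above plane 0.02547164382648868 tilt 0.27919192597963893
308 [-0.0046  0.0062  1.    ] [0.6953 0.2297 0.2205] grasp above plane 0.025776042276901348 tilt 0.4401213361066044
```

Call:
arm_command([
  {"hand": 0.15, "slide": [0.15, 0.05, 0], "twist": 0},
  {"hand": 0.15, "slide": [0.35, 0.1, 0], "twist": 0},
  {"hand": 0.15, "slide": [0.6, 0.1, 0], "twist": 0},
  {"hand": 0.15, "slide": [0.8, 0.1, 0], "twist": 0},
  {"hand": 0.15, "slide": [1.0, 0.1, 0], "twist": 0},
])

```text
clock: 15.48
tcp_pos: [0.6896, 0.1189, 0.4049]
tcp_rot: [-2.306, 2.133, -0.0]
wrist_force: [0.0, 0.1, -1.5]
grip_width: 0.283
grip_force: 30.0
```

Call:
arm_command([
  {"hand": 0.15, "slide": [0.22, 0.03, 0], "twist": 0},
  {"hand": 0.15, "slide": [0.45, 0.05, 0], "twist": 0},
  {"hand": 0.15, "slide": [0.65, 0.1, 0], "twist": 0},
  {"hand": 0.15, "slide": [0.85, 0.1, 0], "twist": 0},
  {"hand": 0.15, "slide": [1.0, 0.1, 0], "twist": 0},
])

```text
clock: 15.9
tcp_pos: [0.6865, -0.0328, 0.405]
tcp_rot: [-2.304, 2.135, -0.001]
wrist_force: [0.3, 0.4, -1.1]
grip_width: 0.285
grip_force: 30.0
```

Call:
arm_command([
  {"hand": 0.15, "slide": [0.22, 0.03, 0], "twist": 0},
  {"hand": 0.15, "slide": [0.45, 0.1, 0], "twist": 0},
  {"hand": 0.15, "slide": [0.65, 0.2, 0], "twist": 0},
  {"hand": 0.15, "slide": [0.8, 0.27, 0], "twist": 0},
  {"hand": 0.15, "slide": [0.9, 0.27, 0], "twist": 0},
  {"hand": 0.15, "slide": [0.91, 0.27, 0], "twist": 0},
  {"hand": 0.15, "slide": [0.91, 0.27, 0], "twist": 0},
])

```text
clock: 16.48
tcp_pos: [0.6577, -0.1705, 0.4044]
tcp_rot: [-2.305, 2.134, -0.0]
wrist_force: [0.0, 1.0, -1.1]
grip_width: 0.283
grip_force: 30.0
```

```bash
cat > ctr.py <<'E'
from lid import *
def ctr(n,zp):
    s=arm.sense();p,d=camera(n);g=s["tcp_pos"]-[0,0,.159];W=cloud(n,d)
    hsv=cv2.cvtColor(p,cv2.COLOR_RGB2HSV).astype(int);H,S,V=np.moveaxis(hsv,-1,0)
    b=(H>95)&(H<130)&(S>50)&(V>50)&(abs(W[...,2]-zp)<.012)&(np.hypot(W[...,0]-g[0],W[...,1]-g[1])<.085)
    v,u=np.nonzero(b);q=onplane(n,np.c_[u,v],[0,0,zp],np.array([0,0,1.]))[:,:2]
    for _ in range(8):
        c,r=circ(q);e=abs(np.hypot(*(q-c).T)-r);q=q[e<max(.003,np.percentile(e,90))]
    f=lambda c:(np.hypot(*(q-c).T)-.069)
    from scipy.optimize import least_squares
    c2=least_squares(f,c).x
    a=np.degrees(np.arctan2(*(q-c2).T[::-1]));print(n,len(q),"free",c,r,"fixed r",c2,"minus grasp",c2-g[:2],"arc",np.histogram(a,8,(-180,180))[0])
E
python3 - <<'E'
from ctr import *
go(.4935,-.17,.22,184.6)
ctr("scene",.219);ctr("top",.219);lidplane()
E
```

```text
clk 16.48 grasp [ 0.6578 -0.1705  0.2454] az -175.6 tilt 0.02 F [ 0.   1.  -1.1] grip 0.283 30.0 -> slide [-0.088  1.091  0.169] twist -0.002
scene 50 free [ 0.6596 -0.1788] 0.06740253145079493 fixed r [ 0.6581 -0.18  ] minus grasp [ 0.0004 -0.0095] arc [ 0  0  2  6 18 16  8  0]
top 34 free [ 0.6594 -0.1779] 0.06767219531929174 fixed r [ 0.66   -0.1784] minus grasp [ 0.0021 -0.0088] arc [ 0  7  4  0  1 10 10  2]
506 [-0.01   -0.0086  0.9999] [ 0.6754 -0.1561  0.2197] grasp above plane 0.02570119299713012 tilt 0.7532629264366809
```

Call:
arm_command([
  {"hand": 0.15, "slide": [-0.03, 0.15, 0.05], "twist": 0},
  {"hand": 0.15, "slide": [-0.08, 0.35, 0.1], "twist": 0},
  {"hand": 0.15, "slide": [-0.149, 0.55, 0.15], "twist": 0},
  {"hand": 0.15, "slide": [-0.149, 0.75, 0.17], "twist": 0},
  {"hand": 0.15, "slide": [-0.149, 0.9, 0.17], "twist": 0},
  {"hand": 0.15, "slide": [-0.149, 1.0, 0.17], "twist": 0},
  {"hand": 0.15, "slide": [-0.149, 1.0, 0.17], "twist": 0},
])

```text
clock: 17.22
tcp_pos: [0.504, -0.1586, 0.3792]
tcp_rot: [-2.31, 2.129, 0.0]
wrist_force: [0.0, 0.2, -1.1]
grip_width: 0.29
grip_force: 30.0
```

Call:
arm_command([
  {"hand": 0.15, "slide": [0, 0.05, 0], "twist": 0},
  {"hand": 0.15, "slide": [0, 0.095, 0.1], "twist": 0},
  {"hand": 0.15, "slide": [0, 0.095, 0.2], "twist": 0},
  {"hand": 0.15, "slide": [0, 0.095, 0.3], "twist": 0},
  {"hand": 0.15, "slide": [0, 0.095, 0.37], "twist": 0},
  {"hand": 0.15, "slide": [0, 0.095, 0.37], "twist": 0},
  {"hand": 0.15, "slide": [0, 0.095, 0.37], "twist": 0},
])

```text
clock: 17.8
tcp_pos: [0.4927, -0.1604, 0.3228]
tcp_rot: [2.309, -2.129, -0.001]
wrist_force: [0.4, -0.1, -0.8]
grip_width: 0.284
grip_force: 30.0
```

```bash
python3 - <<'E'
from ctr import *
go(.492,-.161,.1447,184.6)
g=arm.sense()["tcp_pos"][2]-.159-.0257;print(g)
ctr("scene",g);ctr("top",g);lidplane()
p,d=camera("wrist");cv2.imwrite("pics/w5.png",p[:,:,::-1])
E
```

```text
clk 17.80 grasp [ 0.4925 -0.1604  0.1638] az -175.3 tilt 0.08 F [ 0.4 -0.1 -0.8] grip 0.284 30.0 -> slide [0.004 0.005 0.127] twist 0.001
0.13808602065157824
scene 37 free [ 0.4946 -0.1685] 0.06784246656203041 fixed r [ 0.4933 -0.1692] minus grasp [ 0.0007 -0.0088] arc [ 0  0  2  6 15 12  2  0]
top 14 free [ 0.496  -0.1686] 0.06853149438033744 fixed r [ 0.4968 -0.1686] minus grasp [ 0.004  -0.0081] arc [0 8 0 0 0 0 4 2]
384 [-0.0073 -0.0074  0.9999] [ 0.5132 -0.1525  0.1397] grasp above plane 0.025232339542344374 tilt 0.5950378369227494
```

View pics/w5.png

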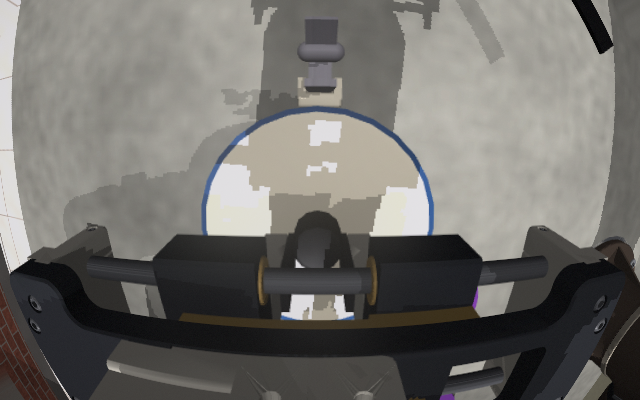

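Call:
arm_command([
  {"hand": 0.15, "slide": [0, 0, 0.03], "twist": 0},
  {"hand": 0.15, "slide": [0, 0, 0.06], "twist": 0},
  {"hand": 0.15, "slide": [0, 0, 0.08], "twist": 0},
  {"hand": 0.15, "slide": [0, 0, 0.095], "twist": 0},
  {"hand": 0.15, "slide": [0, 0, 0.095], "twist": 0},
])

```text
clock: 18.42
tcp_pos: [0.492, -0.1606, 0.3081]
tcp_rot: [2.309, -2.13, -0.001]
wrist_force: [-0.0, 0.4, -1.4]
grip_width: 0.286
grip_force: 30.0
```

Call:
arm_command([
  {"hand": 0.15, "slide": [0, 0, 0.01], "twist": 0},
  {"hand": 0.15, "slide": [0, 0, 0.02], "twist": 0},
  {"hand": 0.15, "slide": [0, 0, 0.03], "twist": 0},
  {"hand": 0.15, "slide": [0, 0, 0.03], "twist": 0},
])

```text
clock: 18.75
tcp_pos: [0.4922, -0.1606, 0.304]
tcp_rot: [2.309, -2.13, -0.0]
wrist_force: [-0.2, -0.6, -1.2]
grip_width: 0.283
grip_force: 30.0
```

```bash
python3 - <<'E'
from ctr import *
go(.492,-.161,.1447,184.6)
g=arm.sense()["tcp_pos"][2]-.159-.0257;print(g)
ctr("scene",g);lidplane()
E
```

```text
clk 18.75 grasp [ 0.4921 -0.1606  0.145 ] az -175.4 tilt 0.02 F [-0.2 -0.6 -1.2] grip 0.283 30.0 -> slide [0.003 0.001 0.002] twist 0.000
0.11932367841699834
scene 57 free [ 0.4952 -0.1692] 0.06810546743921991 fixed r [ 0.4942 -0.1697] minus grasp [ 0.0021 -0.0091] arc [ 0  1  2 16 18 15  4  1]
393 [-0.0086 -0.0098  0.9999] [ 0.5123 -0.1528  0.12  ] grasp above plane 0.025482602523445603 tilt 0.7470731149213024
```

Call:
arm_command([
  {"hand": 0.15, "slide": [0, 0, 0.006], "twist": 0},
  {"hand": 0.15, "slide": [0, 0, 0.012], "twist": 0},
  {"hand": 0.15, "slide": [0, 0, 0.012], "twist": 0},
])

```text
clock: 19.1
tcp_pos: [0.4923, -0.1606, 0.3036]
tcp_rot: [-2.31, 2.129, -0.001]
wrist_force: [-2.2, 2.7, 8.8]
grip_width: 0.282
grip_force: 30.0
```

Call:
arm_command([
  {"hand": 0.5, "slide": [0, 0, 0], "twist": 0},
  {"hand": 0.5, "slide": [0, 0, 0], "twist": 0},
  {"hand": 0.5, "slide": [0, 0, 0], "twist": 0},
  {"hand": 0.5, "slide": [0, 0, -0.05], "twist": 0},
  {"hand": 0.5, "slide": [0, 0, -0.2], "twist": 0},
  {"hand": 0.5, "slide": [0, 0, -0.4], "twist": 0},
  {"hand": 0.5, "slide": [0, 0, -0.6], "twist": 0},
  {"hand": 0.5, "slide": [0, 0, -0.6], "twist": 0},
])

```text
clock: 19.77
tcp_pos: [0.4938, -0.161, 0.3991]
tcp_rot: [-2.307, 2.125, -0.013]
wrist_force: [2.0, -0.4, -0.1]
grip_width: 0.501
grip_force: 0.0
```

```bash
python3 - <<'E'
from ctr import *
go(.492,-.161,.1447,184.6)
s=arm.sense();p,d=camera("wrist");cv2.imwrite("pics/w6.png",p[:,:,::-1])
for n in("scene","top"):
    p,d=camera(n);W=cloud(n,d);hsv=cv2.cvtColor(p,cv2.COLOR_RGB2HSV).astype(int);H,S,V=np.moveaxis(hsv,-1,0);X,Y,Z=np.moveaxis(W,-1,0)
    w=(np.hypot(X-.494,Y+.17)<.06)&(S<70)&(V>120)&(abs(Z-.119)<.01);q=W[w];nn=np.linalg.svd(q-q.mean(0),full_matrices=False)[2][2]
    print(n,w.sum(),q.mean(0),np.degrees(np.arccos(abs(nn[2]))))
    b=W[(abs(X-.49)<.03)&(Z>.17)&(Y>-.11)&(Y<-.03)&(Z<.34)];print("bar",len(b),np.polyfit(b[:,2],b[:,1],1),b.max(0))
E
```

```text
clk 19.77 grasp [ 0.4953 -0.1613  0.2401] az -175.3 tilt 0.54 F [ 2.  -0.4 -0.1] grip 0.501 0.0 -> slide [-0.003  0.018  0.636] twist 0.001
scene 630 [ 0.4966 -0.1696  0.1198] 0.463592856411472
bar 131 [ 0.0932 -0.0941] [ 0.4991 -0.0606  0.3274]
top 131 [ 0.4729 -0.1387  0.1188] 0.9863536815381632
bar 20 [ 0.2038 -0.1214] [ 0.4926 -0.0614  0.2644]
```

View pics/w6.png

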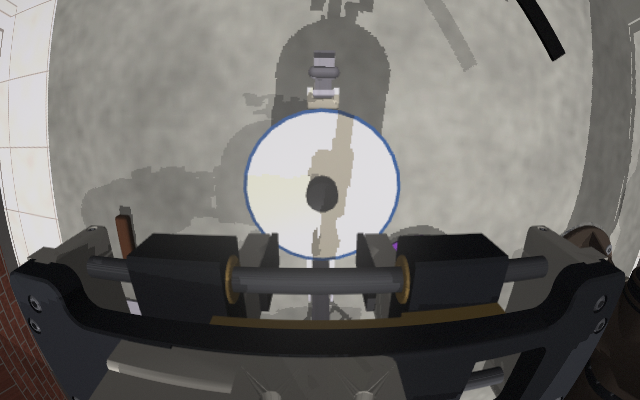

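Call:
arm_command([
  {"hand": 0.0, "slide": [0, 0, -0.2], "twist": 0},
  {"hand": 0.0, "slide": [0, 0, -0.4], "twist": 0},
  {"hand": 0.0, "slide": [0, 0, -0.65], "twist": 0},
  {"hand": 0.0, "slide": [0, 0, -0.85], "twist": 0},
  {"hand": 0.0, "slide": [0, 0, -1.0], "twist": 0},
  {"hand": 0.0, "slide": [0, 0, -1.0], "twist": 0},
  {"hand": 0.0, "slide": [0, 0, -1.0], "twist": 0},
])

```text
clock: 20.5
tcp_pos: [0.4923, -0.1606, 0.5426]
tcp_rot: [-2.309, 2.13, -0.0]
wrist_force: [-0.3, -0.5, -0.7]
grip_width: 0.037
grip_force: 0.0
```

```bash
python3 - <<'E'
from ctr import *
go(.483,-.039,.38,184.6)
E
```

```text
clk 20.50 grasp [ 0.4924 -0.1605  0.3836] az -175.4 tilt 0.04 F [-0.3 -0.5 -0.7] grip 0.037 0.0 -> slide [-0.813 -0.003  0.024] twist 0.000
```

Call:
arm_command([
  {"hand": 0.0, "slide": [-0.2, 0, 0], "twist": 0},
  {"hand": 0.0, "slide": [-0.45, 0, 0], "twist": 0},
  {"hand": 0.0, "slide": [-0.65, 0, 0], "twist": 0},
  {"hand": 0.0, "slide": [-0.813, 0, 0], "twist": 0},
  {"hand": 0.0, "slide": [-0.813, 0, 0.1], "twist": 0},
  {"hand": 0.0, "slide": [-0.813, 0, 0.3], "twist": 0},
  {"hand": 0.0, "slide": [-0.813, 0, 0.43], "twist": 0},
  {"hand": 0.0, "slide": [-0.813, 0, 0.43], "twist": 0},
])

```text
clock: 21.17
tcp_pos: [0.481, -0.0388, 0.4721]
tcp_rot: [2.304, -2.125, -0.01]
wrist_force: [-1.6, -0.3, -1.5]
grip_width: 0.005
grip_force: 0.0
```

```bash
python3 - <<'E'
from ctr import *
go(.4879,-.1005,.320,184.6)
E
```

```text
clk 21.17 grasp [ 0.4794 -0.0389  0.3131] az -175.4 tilt 0.57 F [-1.6 -0.3 -1.5] grip 0.005 0.0 -> slide [ 0.414 -0.012 -0.046] twist 0.000
```

Call:
arm_command([
  {"hand": 0.0, "slide": [0.13, 0, 0], "twist": 0},
  {"hand": 0.0, "slide": [0.257, 0, 0], "twist": 0},
  {"hand": 0.0, "slide": [0.385, 0, 0.01], "twist": 0},
  {"hand": 0.0, "slide": [0.515, 0, 0.024], "twist": 0},
  {"hand": 0.0, "slide": [0.64, 0, 0.065], "twist": 0},
  {"hand": 0.0, "slide": [0.759, 0, 0.12], "twist": 0},
  {"hand": 0.0, "slide": [0.87, 0, 0.195], "twist": 0},
  {"hand": 0.0, "slide": [0.968, 0, 0.277], "twist": 0},
])

```text
clock: 21.83
tcp_pos: [0.4942, -0.185, 0.4364]
tcp_rot: [2.308, -2.13, 0.0]
wrist_force: [0.4, 1.3, 0.8]
grip_width: 0.006
grip_force: 0.2
```

```bash
python3 - <<'E'
from ctr import *
go(.4947,-.1838,.2775,184.6)
p,d=camera("scene");W=cloud("scene",d);X,Y,Z=np.moveaxis(W,-1,0)
cv2.imwrite("pics/s7.png",cv2.resize(p[90:230,200:390],None,fx=4,fy=4)[:,:,::-1])
E
```

```text
clk 21.83 grasp [ 0.4942 -0.1851  0.2774] az -175.4 tilt 0.02 F [0.4 1.3 0.8] grip 0.006 0.2 -> slide [-0.008 -0.004 -0.   ] twist -0.000
```

View pics/s7.png

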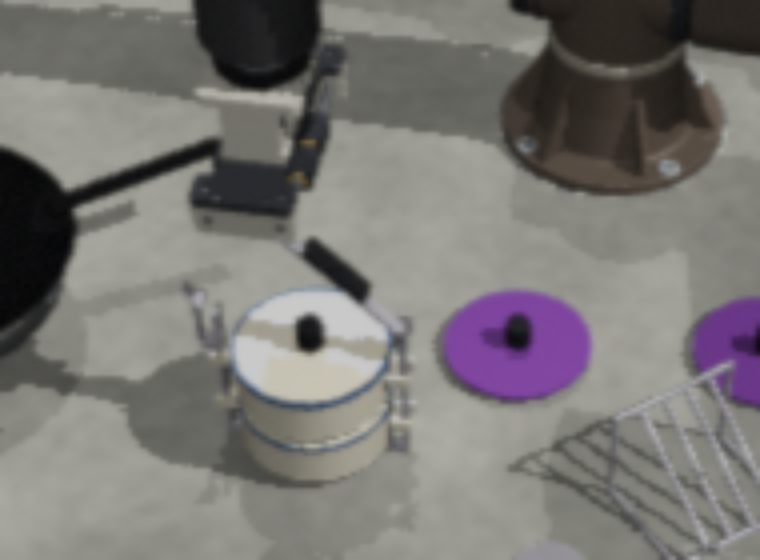

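Call:
arm_command([
  {"hand": 0.0, "slide": [0.085, 0, 0.1], "twist": 0},
  {"hand": 0.0, "slide": [0.161, 0, 0.203], "twist": 0},
  {"hand": 0.0, "slide": [0.205, 0, 0.285], "twist": 0},
  {"hand": 0.0, "slide": [0.237, 0, 0.362], "twist": 0},
  {"hand": 0.0, "slide": [0.265, 0, 0.45], "twist": 0},
  {"hand": 0.0, "slide": [0.285, 0, 0.53], "twist": 0},
  {"hand": 0.0, "slide": [0.295, 0, 0.6], "twist": 0},
])

```text
clock: 22.47
tcp_pos: [0.4977, -0.2281, 0.3456]
tcp_rot: [2.308, -2.13, -0.001]
wrist_force: [-0.1, -0.5, 0.0]
grip_width: 0.006
grip_force: 0.1
```

Call:
arm_command([
  {"hand": 0.0, "slide": [0, 0, 0.03], "twist": 0},
  {"hand": 0.0, "slide": [0, 0, 0.05], "twist": 0},
  {"hand": 0.0, "slide": [0, 0, 0.07], "twist": 0},
  {"hand": 0.0, "slide": [0, 0, 0.085], "twist": 0},
  {"hand": 0.0, "slide": [0, 0, 0.1], "twist": 0},
  {"hand": 0.0, "slide": [0, 0, 0.1], "twist": 0},
])

```text
clock: 22.97
tcp_pos: [0.4979, -0.2277, 0.3314]
tcp_rot: [-2.309, 2.13, -0.0]
wrist_force: [-0.3, 0.2, -0.8]
grip_width: 0.004
grip_force: 0.2
```

```bash
python3 - <<'E'
from ctr import *
go(.498,-.229,.172,184.6)
E
```

```text
clk 22.97 grasp [ 0.4979 -0.2277  0.1724] az -175.4 tilt 0.01 F [-0.3  0.2 -0.8] grip 0.004 0.2 -> slide [ 0.009 -0.     0.003] twist 0.000
```

Call:
arm_command([
  {"hand": 0.0, "slide": [0, 0, 0.01], "twist": 0},
  {"hand": 0.0, "slide": [0, 0, 0.015], "twist": 0},
  {"hand": 0.0, "slide": [0, 0, 0.015], "twist": 0},
])

```text
clock: 23.22
tcp_pos: [0.4979, -0.2277, 0.3308]
tcp_rot: [-2.31, 2.129, -0.002]
wrist_force: [-3.5, 2.7, 13.4]
grip_width: 0.009
grip_force: 6.6
```

Call:
arm_command([
  {"hand": 0.0, "slide": [0, 0, -0.1], "twist": 0},
  {"hand": 0.0, "slide": [0, 0, -0.3], "twist": 0},
  {"hand": 0.0, "slide": [0, 0, -0.55], "twist": 0},
  {"hand": 0.0, "slide": [0, 0, -0.8], "twist": 0},
  {"hand": 0.0, "slide": [0, 0, -1.0], "twist": 0},
  {"hand": 0.0, "slide": [0, 0, -1.0], "twist": 0},
  {"hand": 0.0, "slide": [0, 0, -1.0], "twist": 0},
])

```text
clock: 23.8
tcp_pos: [0.4979, -0.2277, 0.4813]
tcp_rot: [-2.307, 2.128, -0.005]
wrist_force: [-0.2, 0.6, -1.2]
grip_width: 0.004
grip_force: 0.0
```

```bash
python3 - <<'E'
from ctr import *
p,d=camera("scene");W=cloud("scene",d);X,Y,Z=np.moveaxis(W,-1,0)
cv2.imwrite("pics/s8.png",cv2.resize(p[90:230,200:390],None,fx=4,fy=4)[:,:,::-1])
b=W[(abs(X-.493)<.012)&(Z>.140)&(Z<.25)&(Y>-.24)&(Y<-.09)]
print(len(b),b.mean(0),b.max(0));b=b[np.argsort(b[:,1])];print(b[::max(1,len(b)//15)]);print(np.polyfit(b[:,1],b[:,2],1))
E
```

```text
225 [ 0.4948 -0.1645  0.1567] [ 0.5046 -0.0901  0.1716]
[[ 0.4939 -0.2396  0.1508]
 [ 0.4942 -0.2253  0.1498]
 [ 0.5015 -0.2116  0.1556]
 [ 0.4997 -0.1974  0.1622]
 [ 0.5011 -0.19    0.1606]
 [ 0.4916 -0.1819  0.1676]
 [ 0.5042 -0.1747  0.1627]
 [ 0.4875 -0.1691  0.1667]
 [ 0.5011 -0.1613  0.1678]
 [ 0.488  -0.1553  0.161 ]
 [ 0.4963 -0.1459  0.1573]
 [ 0.4881 -0.1374  0.1656]
 [ 0.4906 -0.1304  0.1506]
 [ 0.4907 -0.1164  0.1494]
 [ 0.4928 -0.1015  0.1553]]
[-0.0079  0.1554]
```

View pics/s8.png

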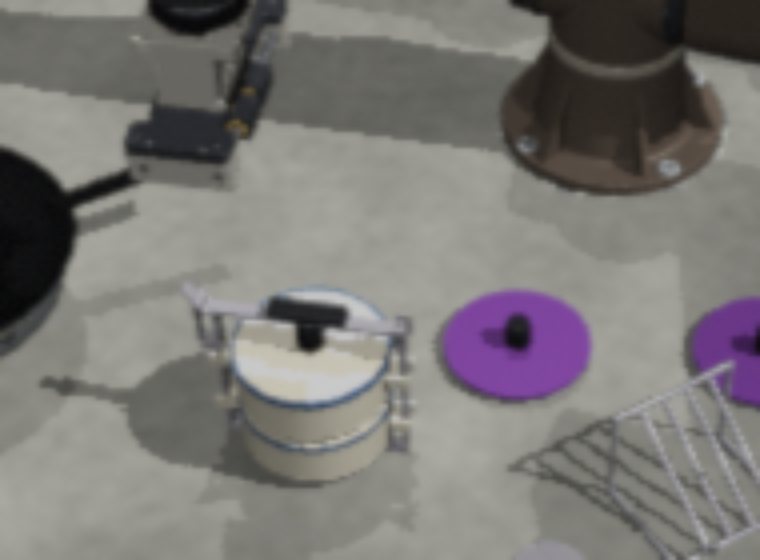

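The bar lies level over the knob with its nose under the catch, its slope is about 0 rad, and the gripper is clear.

```bash
python3 -c "
from workcell import close_job
print(close_job())"
```

```text
the job is handed in; nothing more can be done
None
```

The job is handed in: the pot stands in the bowl, the lid is seated level, and the keeper bar is shut under its catch with the gripper clear. I did not re-measure the jar, scraper, basin and tawa at the end, and the hand-in returned no verdict.

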